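# Earth yourself, then press the round button on the open board

### The job

The equipment case on the bench is open for a test. First lightly touch the steel disc of the bench earthing block with your fingertips to shed static; then press the round push button on the circuit board gently all the way down, let it spring back and draw away clear of everything. Do not lift or shift the earthing block, do not touch the square and the bar-shaped buttons or the case and its board, and leave the loose capacitor, screwdriver and goggles where they are.

Things in the scene. Friction and masses are not known exactly. Their poses are not given: they have to be found in the camera images.
- earth_top (a point): Centre of the top face of the steel touch disc: a round bare-steel disc 44 mm across and 6 mm thick, centred on the earthing block, its flat top 40 mm above the bench. It is on a soft spring: it gives straight down by at most 8 mm, about 0.5 N to start and about 5 N at the stop, and rises again when let go. A light touch of 1 to 4 N is right, and 15 N is too much. z is up.
- earth_block: The bench earthing block: a loose grey plastic block, 90 mm (its x) by 70 mm (its y) by 22 mm high, about 0.7 kg, lying on the bench to the left or to the right of the case, with two small steel studs and the steel disc in the middle of its top. Origin: centre of its underside.
- earth_pad (a joint): How far the steel disc is pushed down, m: 0 is up (at rest), 0.008 is at its stop.
- round_top (a point): Centre of the top of the ROUND button's cap, the one to press: a white disc-shaped cap 28 mm across that stands 14 mm out of a black housing 40 x 36 x 20 mm. At rest its top is 48 mm above the bench. It goes straight down by 8 mm, about 1 N to start and about 6 N fully down, and springs back. More than 25 N is too much. z is up.
- round_base: Black housing of the round button, fixed on the board: 40 mm (its x, the case's x) by 36 mm (its y) by 20 mm high. Origin: centre of its underside, on the board's top, 14 mm above the bench. The three housings stand in one row along the case's y, in any order, about 80 mm apart (at least 68 mm).
- round_btn (a joint): How far the round button is pressed, m: 0 is up, 0.008 is fully down. It counts as pressed beyond 0.006.
- square_top (a point): Centre of the top of the SQUARE button's cap (white, 25 x 25 mm, like housing, height and spring), not to be touched.
- square_base: Black housing of the square button, like the round one's. Not to be touched.
- square_btn (a joint): How far the square button is pressed, m: 0 is up.
- bar_top (a point): Centre of the top of the BAR-shaped button's cap (white, 34 mm along the case's x, 12 mm along y, like housing, height and spring), not to be touched.
- bar_base: Black housing of the bar-shaped button, like the round one's. Not to be touched.
- bar_btn (a joint): How far the bar-shaped button is pressed, m: 0 is up.
- chassis: The open equipment case, fixed to the bench: a grey sheet-metal tray 240 mm (its x) by 280 mm (its y) with walls 40 mm high and 3 mm thick, open on top, a green circuit board inside whose top is 14 mm above the bench. Origin: centre of its underside. The buttons stand in a row about 30 mm to +x of the centre; soldered components (transformer, capacitors, heat sink) up to 42 mm above the bench stand 57 to 97 mm to -x of it. Not to be touched.
- capacitor_mid (a point): Centre (22.5 mm above the bench) of a loose black can capacitor standing on the bench, 40 mm across and 45 mm high, on the other side of the case from the earthing block. Leave it alone.
- screwdriver: Loose screwdriver with a blue handle, 190 mm long, lying on the bench at the far left. Leave it alone.
- goggles: Loose safety goggles, clear with blue frame, 150 x 130 mm, 56 mm high, on the bench at the far right. Origin: bench level, under the middle of the lenses. Leave them alone.
Mind the look-alikes: they are no part of the job. Of the things that look like the earth_block, take the one that is nearest to the robot's base at the start.

How it is judged:
By the outcome, as a careful person would: the job done as asked, in the order asked, and still so for the second after the job is handed in, with the robot touching nothing.
It also fails if it takes over 40 s, if anything falls off the work surface, if the arm or the gripper's body presses on something with over 40 N, if the wrist force passes 120 N, or if a joint passes its speed limit or range.

### The arm

A 6-joint arm with a two-finger parallel gripper is mounted at the origin on the work surface. World frame = base frame: x ahead of the robot, y to its left, z up, the work surface at z = 0. Lengths are in mm, angles in rad, forces in N, time in s.
With the tool pointing down it reaches from about 275 to 1000 mm from the base axis. Payload 8.4 kg.
Tool frame: the origin (TCP) lies on the centre line of the jaws, within the pads' length; the fingertips stand 17 mm ahead of it and the grasp point (between the pads) lies 2 mm behind it; z points along the fingers, y is the direction in which the jaws open and shut (so a half turn about z gives the same grasp; the last joint's range is limited). The gripper opens to 85 mm and grips with 20 to 120 N. Pads are 22 mm wide; open, the fingers measure 114 mm over their backs; the gripper's body (76 mm by 85 mm) begins 54 mm behind the grasp point. The pads swing forward as they close: fully open they stand 13 mm farther back than shut.
Start: joints at [-1.206, 0.353, 1.633, -0, 1.155, -0.002], TCP at [224.143, -583.428, 248.281] pointing down, gripper open.
Joint ranges: [-2.63, 2.63], [-0.92, 2.1], [0.06, 2.66], [-1.3, 4.44], [0, 2.69], [-3.02, 3.02]. Speed limits (rad/s): [2.22, 2.22, 2.79, 3.14, 3.14, 3.14].

### API

Orientations are given as [roll, pitch, yaw] about the fixed x, y, z axes, in that order (R = Rz(yaw) Ry(pitch) Rx(roll)).
In Python, from rig import r, vision, ticket gives the robot as it stands.
- The arm moves only by the tool move_arm, never from a script. Its argument "plan" is a list of rows, each a list of 3 entries, a list of its own where there are three numbers: the shift along the tool's x, y, z in m, then the turn about the tool's z in degrees, then the opening in per cent of the stroke, from 0 (shut) to 100 (fully open). A call has 1 to 5 rows; each row shifts and turns the commanded pose from where the row before left it, along the tool's axes as they then stand; what a row does not reach is not made up. A row lasts 1/12 s, in which the tool goes at most 41.7 mm and 7.16 degrees, less where a joint would pass 70% of its speed; a pose out of reach is approached as far as the arm can. A call with a gripper value outside its range is refused whole. The fingers move at their own pace and stop on an object; "grip_force" is the grip in N (left out, the last holds). Time passes only in rows, so rows that do not move let the fingers close. It gives the time, the measured TCP pose, the force and the opening at its end, in the units of the state.
- r.sense(): the state, without advancing time (a new reading comes with each control period).
- vision.grab_frame(name): name is "scene" or "top" or "wrist"; returns (picture, depth): 384x512x3 uint8, red, green, blue; 384x512 float32, mm along the optical axis (not along the pixel's ray), 0 where there is no reading.
- vision.calibration(name): a dict with "intrinsics" (3x3 intrinsics, pixels), "rvec" (rotation vector, rad) and "tvec" (3), from world to camera coordinates, as OpenCV has them. Camera axes: x right, y down, z forward; pixel columns grow to the right and rows downward; lengths in mm; the calibration is good to about 2 mm. A picture is of the moment at which its call begins: read the wrist's pose just before it. calibration takes no time and is no camera call; for the wrist camera it gives the pose at the moment of the call.
- ticket.sign_off(): hands the job in, once; it reports no verdict.
The state is a dict: "clock": time; "qpos": joint angles; "qvel": joint speeds; "joint_efforts": joint torques, N m; "eef_pos": TCP position; "tcp_rot": TCP orientation; "contact_force": force on the tool from outside, world axes, zero at the start; "wrist_torque": the same for the moment, N m; "opening": opening from 0.0 (shut) to 1.0 (fully open).
Only numpy, scipy, OpenCV 4.12 (cv2) and the standard library are available. Lean on these libraries where they do the work, as an engineer would, in place of code of your own. Each camera call takes 0.05 s, during which the arm holds its last target. There are 200 camera calls.

## Working session

There is one attempt and no reset: what is moved stays moved. The work goes in short steps, Python scripts to look and compute and a tool call to move; the robot and the scene stay as the last step left them, time stands still between calls to the robot, and variables do not carry over. Pictures are saved under pics/ and viewed, on a budget of 10 in all, crops included, one or two more only if the job needs it, and the job is handed in when it is done.

Besides the shell and the picture viewer there is one more tool, called after "Request:" as name([rows], argument=value, ...), one row to a line, values as JSON. move_arm: Moves the arm, as the interface text tells. Its arguments: {"type":"object","properties":{"plan":{"type":"array","items":{"type":"array"}},"grip_force":{"type":"number"}},"required":["plan"]}

```bash
mkdir -p pics
cat > h.py <<'E'
import numpy as np, cv2
from rig import r, vision, ticket
def cam(n):
    c=vision.calibration(n); K=np.array(c["intrinsics"],float).reshape(3,3); R=cv2.Rodrigues(np.array(c["rvec"],float))[0]; return K,R,np.array(c["tvec"],float).ravel()
def onplane(n,u,v,z,c=None):
    K,R,t=c or cam(n); C=-R.T@t; d=R.T@np.linalg.solve(K,[u,v,1]); return C+d*(z-C[2])/d[2]
def proj(n,p,c=None):
    K,R,t=c or cam(n); q=K@(R@np.array(p,float)+t); return q[:2]/q[2]
def grab(n):
    c=cam(n); im,d=vision.grab_frame(n); np.savez(f"{n}.npz",im=im,d=d,K=c[0],R=c[1],t=c[2]); return im,d
E
python3 - <<'E'
from h import *
for n in("top","scene"):
    im,d=grab(n); cv2.imwrite(f"pics/{n}0.png",im[:,:,::-1]); K,R,t=cam(n); print(n,-R.T@t,K[0,0])
print(r.sense())
E
```

```text
top [ 224.65983203  -93.55782068 1493.96067264] 447.9323044505637
scene [1044.42168233 -501.5110374   843.3048885 ] 353.41783140896246
{'clock': 0.1, 'qpos': array([-1.20640818e+00,  3.53592685e-01,  1.63403154e+00,  4.35718723e-05,
        1.15523028e+00, -2.39860872e-03]), 'qvel': array([ 1.55417501e-04, -2.44315126e-03, -2.01965291e-03,  1.38908312e-03,
       -5.51113529e-05, -1.34821897e-03]), 'joint_efforts': array([ 1.85014447e-03, -6.06356335e+01, -3.42819428e+01,  2.21343416e-04,
        3.99861136e-03, -7.51107507e-06]), 'eef_pos': array([ 224.00635602, -583.04874062,  247.64021462]), 'tcp_rot': array([-3.14033090e+00, -4.28677174e-05,  3.66769116e-01]), 'contact_force': array([-0.80932344,  0.93707353, -0.23197555]), 'wrist_torque': array([ 0.04171161,  0.01273516, -0.00983064]), 'opening': 1.0014899748761714}
```

View pics/top0.png

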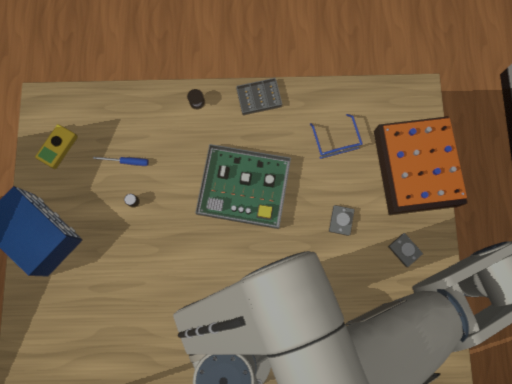

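View pics/scene0.png

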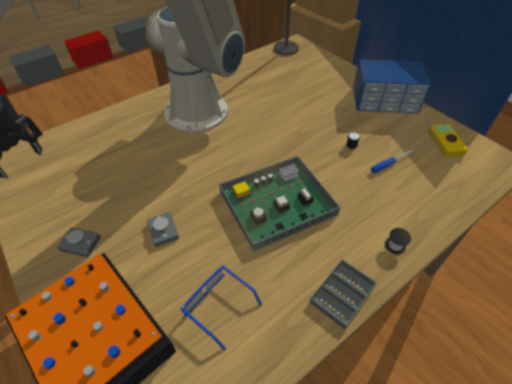

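Run:
```python
from h import *
im=np.load("top.npz")["im"]; g=cv2.cvtColor(im,cv2.COLOR_RGB2GRAY)
a=cv2.resize(im[140:235,190:300],None,fx=5,fy=5,interpolation=cv2.INTER_CUBIC); s=np.load("scene.npz")["im"]
b=cv2.resize(s[150:250,210:345],(550,475*550//550),interpolation=cv2.INTER_CUBIC)[:300]
c=cv2.resize(im[195:275,325:430],(550,419),interpolation=cv2.INTER_CUBIC)
cv2.imwrite("pics/z.png",a[:,:,::-1][:475])
for u,v,z in [(343,219,40),(405,249.5,40),(223,172,48),(246,178,48),(270,180,48)]:
    p=onplane("top",u,v,z); print(u,v,p,np.hypot(*p[:2]))
# refine: bright low-sat blobs
hsv=cv2.cvtColor(im,cv2.COLOR_RGB2HSV)
for nm,(x0,y0,x1,y1),z,th in [("btn",(205,150,285,200),48,190),("A",(330,205,356,236),40,125),("B",(388,234,424,268),40,125)]:
    m=((hsv[...,1]<60)&(hsv[...,2]>th)).astype(np.uint8); mm=np.zeros_like(m); mm[y0:y1,x0:x1]=m[y0:y1,x0:x1]
    n,l,st,ce=cv2.connectedComponentsWithStats(mm)
    for i in range(1,n):
        if st[i,4]>15: print(nm,st[i],ce[i],onplane("top",*ce[i],z).round(1))
print(im[219,330:358].tolist())
```

```text
343 219 [ 424.6334293  -368.40933271   40.        ] 562.1734480618508
405 249.5 [ 321.4943173  -562.48897921   40.        ] 647.8830510125483
223 172 [589.07493644  22.73873519  48.        ] 589.5136392115955
246 178 [566.99994628 -53.43820244  48.        ] 569.5125815697991
270 180 [ 558.54757081 -132.81144345   48.        ] 574.1204301926815
A [337 213  12  13 128] [342.4375    218.9296875] [ 424.9 -366.6   40. ]
[[117, 102, 77], [88, 85, 78], [97, 98, 95], [99, 100, 97], [99, 100, 97], [98, 99, 96], [113, 113, 111], [137, 138, 137], [140, 140, 140], [140, 141, 141], [140, 141, 141], [140, 141, 141], [140, 141, 141], [140, 140, 141], [139, 140, 139], [139, 140, 139], [139, 140, 139], [139, 140, 139], [138, 138, 138], [124, 125, 124], [85, 84, 81], [78, 77, 72], [84, 78, 68], [96, 82, 60], [104, 88, 62], [106, 90, 63], [106, 89, 63], [106, 90, 63]]
```

View pics/z.png

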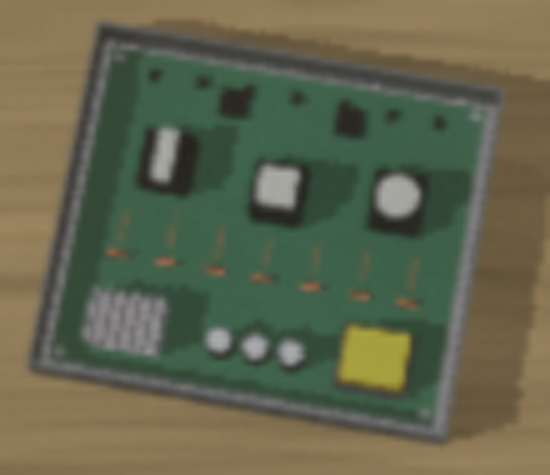

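```bash
cat >> h.py <<'E'
from scipy.spatial.transform import Rotation as Ro
def delta(p):
    s=r.sense(); return Ro.from_euler("xyz",s["tcp_rot"]).as_matrix().T@(np.array(p)-s["eef_pos"])
def blob(n,box,z,lo,hi=256,amin=60):
    f=np.load(n+".npz"); im=f["im"]; c=(f["K"],f["R"],f["t"]); x0,y0,x1,y1=box; hsv=cv2.cvtColor(im,cv2.COLOR_RGB2HSV)
    m=np.zeros(im.shape[:2],np.uint8); m[y0:y1,x0:x1]=((hsv[...,1]<60)&(hsv[...,2]>lo)&(hsv[...,2]<hi))[y0:y1,x0:x1]
    k,l,st,ce=cv2.connectedComponentsWithStats(m)
    for i in range(1,k):
        if st[i,4]>amin: print(n,st[i],ce[i].round(1),onplane(n,*ce[i],z,c).round(1))
E
python3 - <<'E'
from h import *
blob("top",(262,170,280,190),48,140,amin=20)
blob("scene",(248,203,270,225),48,150,amin=20)
blob("scene",(145,210,182,246),40,135,amin=20)
s=np.load("scene.npz")["im"]; print(s[214,250:270,0], s[226,146:180,0])
print("to A, z TCP 120:",delta([425,-367,120]))
E
```

```text
top [266 176   7   7  42] [268.9 178.8] [ 562.7 -129.4   48. ]
scene [254 208   9   7  49] [258. 211.] [ 563.6 -128.7   48. ]
scene [154 217  14  12 128] [160.1 222.7] [ 424.3 -365.8   40. ]
[ 53  49  56  78 112 138 155 163 163 159 151 134 108  77  58  53  57  56
  53  50] [114  98  88  89  92  91  95 114 134 141 144 144 144 143 143 143 143 143
 141 133 116 100  93  93  94  93  93  93 102 121 139 146 149 147]
to A, z TCP 120: [ 265.09560974 -129.44176363  127.81500364]
```

Request:
move_arm([
  [[0.033,-0.016,0],0,0],
  [[0.033,-0.016,0],0,0],
  [[0.033,-0.016,0],0,0],
  [[0.033,-0.016,0],0,0],
  [[0.033,-0.016,0],0,0],
])

```text
clock: 0.52
eef_pos: [350.1, -448.1, 248.0]
tcp_rot: [-3.141, 0.0, 0.366]
contact_force: [0.7, -0.2, 0.2]
opening: 0.302
```

Request:
move_arm([
  [[0.033,-0.016,0],0,0],
  [[0.033,-0.016,0.02],0,0],
  [[0.033,-0.016,0.02],0,0],
  [[0,0,0.02],0,0],
  [[0,0,0],0,0],
])

```text
clock: 0.93
eef_pos: [423.9, -366.3, 184.7]
tcp_rot: [-3.136, 0.003, 0.37]
contact_force: [-0.7, 0.0, 0.1]
opening: -0.001
```

Run:
```python
from h import *
im,d=grab("wrist"); cv2.imwrite("pics/w1.png",im[:,:,::-1]); print(r.sense())
print(proj("wrist",[424.6,-366.2,40]), delta([424.6,-366.2,70]))
```

```text
{'clock': 0.9833, 'qpos': array([-7.17287102e-01,  3.25047591e-01,  1.82638080e+00, -2.85740388e-04,
        9.94561412e-01,  4.84860417e-01]), 'qvel': array([-0.03471908, -0.02934726, -0.043722  , -0.00385037,  0.02336052,
       -0.00503391]), 'joint_efforts': array([  1.66879099, -53.08708906, -29.33728158,   0.14324288,
        -0.40775651,   0.09603701]), 'eef_pos': array([ 423.84641705, -367.825624  ,  186.59259774]), 'tcp_rot': array([-3.13781365e+00,  2.26082314e-03,  3.68809297e-01]), 'contact_force': array([-0.88510644, -0.37300149, -0.11484155]), 'wrist_torque': array([ 0.01536292, -0.04722569,  0.00690739]), 'opening': 0.002059342309860653}
[254.91674184 180.91373921] [  1.55254735  -0.8040428  116.59325667]
```

View pics/w1.png

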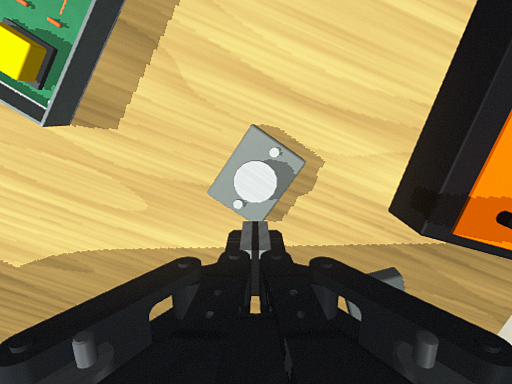

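Request:
move_arm([
  [[0.001,0,0.03],0,0],
  [[0,0,0.03],0,0],
  [[0,0,0.03],0,0],
  [[0,0,0.024],0,0],
  [[0,0,0],0,0],
])

```text
clock: 1.4
eef_pos: [423.0, -368.6, 71.4]
tcp_rot: [-3.137, 0.003, 0.365]
contact_force: [-1.9, -0.6, -0.0]
opening: -0.002
```

Request:
move_arm([
  [[0,0,0.006],0,0],
  [[0,0,0.005],0,0],
  [[0,0,0],0,0],
  [[0,0,0],0,0],
])

```text
clock: 1.73
eef_pos: [426.0, -369.8, 64.6]
tcp_rot: [3.14, -0.001, 0.366]
contact_force: [-0.8, 1.0, -0.0]
opening: -0.003
```

Request:
move_arm([
  [[0,-0.002,0.003],0,0],
  [[0,0,0],0,0],
  [[0,0,0],0,0],
])

```text
clock: 1.98
eef_pos: [424.8, -367.1, 60.7]
tcp_rot: [3.141, -0.0, 0.367]
contact_force: [0.4, 0.6, -0.5]
opening: -0.003
```

Request:
move_arm([
  [[0,0,0.002],0,0],
  [[0,0,0],0,0],
  [[0,0,0],0,0],
])

```text
clock: 2.23
eef_pos: [424.7, -367.1, 58.3]
tcp_rot: [-3.141, 0.0, 0.367]
contact_force: [-0.5, 0.1, 0.0]
opening: -0.0
```

Request:
move_arm([
  [[0,0,0.002],0,0],
  [[0,0,0],0,0],
  [[0,0,0],0,0],
])

```text
clock: 2.48
eef_pos: [424.8, -367.2, 56.3]
tcp_rot: [3.142, -0.0, 0.367]
contact_force: [0.5, -0.2, 0.7]
opening: 0.002
```

Request:
move_arm([
  [[0,0,0.002],0,0],
  [[0,0,0],0,0],
  [[0,0,0],0,0],
])

```text
clock: 2.73
eef_pos: [424.8, -367.2, 54.4]
tcp_rot: [3.141, -0.0, 0.367]
contact_force: [-1.1, 1.2, 2.3]
opening: 0.001
```

Request:
move_arm([
  [[0,0,0.001],0,0],
  [[0,0,0],0,0],
  [[0,0,0],0,0],
])

```text
clock: 2.98
eef_pos: [424.9, -367.3, 53.4]
tcp_rot: [3.141, -0.0, 0.367]
contact_force: [-0.1, 0.5, 2.5]
opening: -0.003
```

Request:
move_arm([
  [[0,0,-0.01],0,0],
  [[0,0,-0.03],0,0],
  [[0,0,-0.03],0,0],
  [[0.02,-0.016,-0.02],0,0],
  [[0.027,-0.0215,-0.01],0,0],
])

```text
clock: 3.4
eef_pos: [455.8, -317.1, 156.9]
tcp_rot: [3.138, -0.002, 0.364]
contact_force: [0.5, -0.4, 0.8]
opening: -0.002
```

Request:
move_arm([
  [[0.03,-0.024,0],0,0],
  [[0.03,-0.024,0],0,0],
  [[0.03,-0.024,0],0,0],
  [[0.03,-0.024,0],0,0],
  [[0.03,-0.024,0],0,0],
])

```text
clock: 3.82
eef_pos: [552.6, -147.7, 154.1]
tcp_rot: [3.141, -0.0, 0.367]
contact_force: [0.6, -0.6, -0.8]
opening: 0.004
```

Request:
move_arm([
  [[0.017,-0.015,0],0,0],
  [[0,0,0],0,0],
  [[0,0,0],0,0],
])

```text
clock: 4.07
eef_pos: [562.8, -128.3, 153.7]
tcp_rot: [-3.142, 0.0, 0.369]
contact_force: [0.1, -0.2, 0.5]
opening: -0.001
```

Run:
```python
from h import *
im,d=grab("wrist"); grab("top"); s=r.sense();print(s["clock"],s["eef_pos"],s["tcp_rot"],s["contact_force"])
p=proj("wrist",[563,-129,48]); print(p, delta([563,-129,70]))
cv2.circle(im,tuple(int(round(x)) for x in p),2,(255,0,0),-1); cv2.imwrite("pics/w2.png",im[:,:,::-1])
blob("top",(330,205,356,236),40,125,amin=20)
x,y=map(int,p); blob("wrist",(x-45,y-45,x+45,y+45),48,150,amin=200)
```

```text
4.1667 [ 562.07317736 -129.86376363  153.54536692] [-3.14154349e+00  6.24415686e-04  3.66956384e-01] [ 0.39404607  0.14759492 -0.10728315]
[255.16224705 192.17039815] [ 1.22718273 -0.46962801 83.54464013]
top [337 213  13  13 129] [342.5 218.9] [ 424.9 -366.8   40. ]
wrist [240 176  32  33 810] [254.9 192.4] [ 563.4 -127.3   48. ]
```

View pics/w2.png

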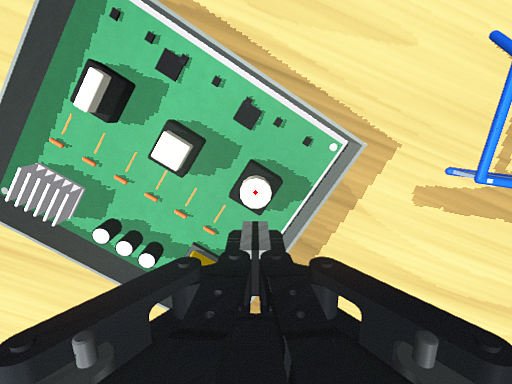

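Request:
move_arm([
  [[0.001,0,0.025],0,0],
  [[0,0,0.025],0,0],
  [[0,0,0.02],0,0],
  [[0,0,0.011],0,0],
  [[0,0,0],0,0],
])

```text
clock: 4.58
eef_pos: [561.5, -129.8, 70.2]
tcp_rot: [-3.139, 0.004, 0.365]
contact_force: [-0.8, 0.4, 0.3]
opening: -0.004
```

Request:
move_arm([
  [[0,0,0.003],0,0],
  [[0,0,0],0,0],
  [[0,0,0],0,0],
  [[0,0,0],0,0],
])

```text
clock: 4.92
eef_pos: [564.3, -129.3, 70.5]
tcp_rot: [3.141, -0.001, 0.367]
contact_force: [-0.6, 0.1, -0.3]
opening: 0.005
```

Request:
move_arm([
  [[0,0,0.003],0,0],
  [[0,0,0],0,0],
  [[0,0,0.002],0,0],
  [[0,0,0],0,0],
  [[0,0,0],0,0],
])

```text
clock: 5.33
eef_pos: [563.8, -129.0, 64.4]
tcp_rot: [3.141, -0.0, 0.367]
contact_force: [0.2, -0.3, 1.9]
opening: 0.003
```

Contact; press in small steps.

Request:
move_arm([
  [[0,0,0.002],0,0],
  [[0,0,0],0,0],
  [[0,0,0.002],0,0],
  [[0,0,0],0,0],
  [[0,0,0],0,0],
])

```text
clock: 5.75
eef_pos: [563.8, -129.1, 60.5]
tcp_rot: [3.141, -0.0, 0.367]
contact_force: [1.0, 0.7, 3.8]
opening: 0.001
```

Request:
move_arm([
  [[0,0,0.002],0,0],
  [[0,0,0],0,0],
  [[0,0,0],0,0],
])

```text
clock: 6.0
eef_pos: [563.8, -129.1, 58.5]
tcp_rot: [3.141, -0.0, 0.367]
contact_force: [0.3, 0.2, 5.9]
opening: -0.003
```

Request:
move_arm([
  [[0,0,0.001],0,0],
  [[0,0,0],0,0],
  [[0,0,0],0,0],
])

```text
clock: 6.25
eef_pos: [563.8, -129.1, 57.5]
tcp_rot: [3.141, -0.0, 0.367]
contact_force: [0.3, 0.6, 5.4]
opening: -0.001
```

Request:
move_arm([
  [[0,0,0.0005],0,0],
  [[0,0,0],0,0],
  [[0,0,0],0,0],
])

```text
clock: 6.5
eef_pos: [563.8, -129.1, 57.1]
tcp_rot: [3.141, -0.0, 0.367]
contact_force: [-0.2, 0.4, 6.2]
opening: -0.0
```

Request:
move_arm([
  [[0,0,0.0005],0,0],
  [[0,0,0],0,0],
  [[0,0,0],0,0],
])

```text
clock: 6.75
eef_pos: [563.9, -129.1, 57.0]
tcp_rot: [3.141, -0.0, 0.367]
contact_force: [-1.6, 0.5, 10.5]
opening: -0.001
```

The force jumped to 10.5 N, so the button is at its stop. Drawing away now.

Request:
move_arm([
  [[0,0,-0.005],0,0],
  [[0,0,-0.01],0,0],
  [[0,0,-0.03],0,0],
  [[0,0,-0.035],0,0],
  [[0,0,-0.035],0,0],
])

```text
clock: 7.17
eef_pos: [562.4, -128.9, 172.1]
tcp_rot: [-3.14, 0.002, 0.367]
contact_force: [0.4, -0.6, -0.7]
opening: -0.001
```

Request:
move_arm([
  [[0,0,-0.03],0,0],
  [[-0.025,0,-0.02],0,0],
  [[-0.025,0,0],0,0],
  [[0,0,0],0,0],
  [[0,0,0],0,0],
])

```text
clock: 7.58
eef_pos: [515.9, -147.2, 221.8]
tcp_rot: [-3.142, 0.0, 0.366]
contact_force: [0.7, -0.1, -0.1]
opening: -0.001
```

Run:
```python
from h import *
im,d=grab("wrist"); sc,_=grab("scene"); s=r.sense();print(s["clock"],s["eef_pos"],s["contact_force"],abs(s["qvel"]).max())
f=np.load("wrist.npz");K,R,t=f["K"],f["R"],f["t"]
x,y=map(int,proj("wrist",[563,-129,48],(K,R,t))); blob("wrist",(x-30,y-30,x+30,y+30),48,150,amin=100)
print("cap height", (-R.T@t)+R.T@(np.linalg.solve(K,[x,y,1])*d[y,x]))
blob("scene",(145,210,182,246),40,135,amin=20)
cv2.imwrite("pics/s2.png",sc[:,:,::-1])
```

```text
7.6833 [ 517.104101   -146.89340279  221.23489255] [ 1.32716962  1.29006205 -0.82794043] 0.015963000117285707
wrist [242 117  26  27 551] [254.3 130. ] [ 562.5 -128.    48. ]
cap height [ 563.67522539 -128.26674225   47.70097223]
scene [153 216  15  13 139] [160.1 222.6] [ 423.9 -365.7   40. ]
```

View pics/s2.png

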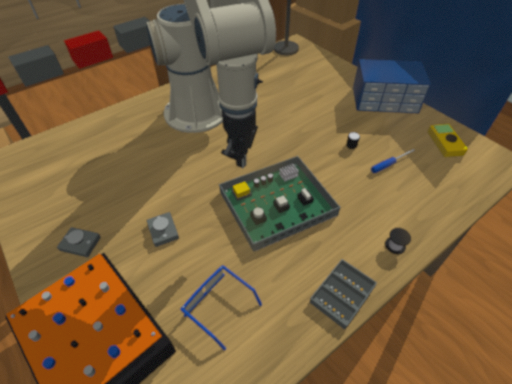

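The scene view shows the gripper clear at (237,150). The round button at (258,211) is up again, the earthing block at (160,223) hasn't moved, and everything else is where it was.

```bash
python3 -c "
from h import *
print(ticket.sign_off())"
```

```text
the job is handed in; nothing more can be done
None
```

I touched the earthing disc, then pressed the round button fully down, let it spring back and drew away clear. The job is handed in; the clock read about 7.7 s before the hand-in.

- **Earthing disc:** I used the block nearest the robot's base, about 562 mm away; the look-alike is at about 648 mm. The shut fingertips pressed the disc down about 3.5 mm at about 2.5 N.
- **Round button:** I pressed it in small steps. At its stop the force rose from about 6 N to 10.5 N, well under the 25 N limit.
- **Last checks:** The cap top measures 47.7 mm, against 48 mm at rest. The earthing disc is within 0.5 mm of where it started. The arm is still at a TCP height of 221 mm, with only sensor noise on the force. By eye, the capacitor, screwdriver, goggles and case look undisturbed in the scene picture.
- **Disagreements:** None of the checks failed. The camera estimates of the cap and disc centres differed by about 2 mm at most, which is within calibration.

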